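# Load the block warmer with four reagent containers

## Robot

A 6-joint arm with a two-finger parallel gripper is mounted at the origin on a cart in front of the work surface, level with it; the furniture and walls round the work are solid. World frame = base frame: x ahead of the robot, y to its left, z up, the work surface at z = 0. Lengths are in m, angles in degrees, forces in N, time in s.
With the tool pointing down it reaches from about 0.3 to 0.75 m from the base axis. Payload 8.5 kg.
Tool frame: the origin (TCP) lies between the finger pads; the fingertips stand ahead of it and the grasp point (between the pads) lies 8 mm behind it (env.tcp_to_tips is the z of the fingertips in the tool frame, in m); z points along the fingers, x is the direction in which the jaws open and shut, and the axes are right-handed (so a half turn about z gives the same grasp; the last joint's range is limited). The gripper opens to 85 mm and grips with 20 to 120 N. Pads are 22 mm wide; open, the fingers measure 114 mm over their backs; the gripper's body (76 mm by 85 mm) begins 54 mm behind the grasp point. The pads swing forward as they close: fully open they stand 13 mm farther back than shut.
Start: joints at [-86.935, 21.807, 74.336, -0, 83.858, -12.336], TCP at [0.146, -0.53, 0.242] pointing down, gripper open.
Joint ranges: [-178.18, 178.18], [-50.72, 133.34], [12.68, 142.11], [-81.47, 261.47], [9.98, 163.14], [-165.26, 165.26]. Speed limits (degrees/s): [136.94, 136.94, 180, 180, 180, 180].

## Interface

Orientations are given as a 3x3 rotation matrix whose columns are the frame's x, y, z axes.
In Python, from rig import observe, viewer, env gives the robot as it stands.
- The arm moves only by the tool jog_arm, never from a script. Its arguments are lists of equal length, an entry for each row: "dr": the turn, a rotation vector about the tool's x, y, z in rad, a list of three; "slide": the shift along the tool's x, y, z in m, a list of three; "gripper": the opening, from -1 (shut) to 1 (fully open), so that 0 is half open. In form: {"dr": [[rx, ry, rz], ...], "slide": [[dx, dy, dz], ...], "gripper": [gripper, ...]}. A call has exactly 10 rows; each row shifts and turns the commanded pose from where the row before left it, along the tool's axes as they then stand; what a row does not reach is not made up. A row lasts 1/10 s, in which the tool goes at most 50 mm and 8.59 degrees, less where a joint would pass 70% of its speed; a pose out of reach is approached as far as the arm can. A call is refused whole if a number of a shift passes 0.05 or a number of a turn 0.15, either way. A call with a gripper value outside its range is refused whole. The fingers move at their own pace and stop on an object; "force" is the grip in N (left out, the last holds). Time passes only in rows, so rows that do not move let the fingers close, or fill a call up. It gives the time, the measured TCP pose, the force and the opening at its end, in the units of the state.
- observe(): the state, without advancing time (a new reading comes with each control period).
- viewer.get_image(name): name is "side" or "top" or "wrist"; returns a dict with "pixels" (400x640x3 uint8, blue, green, red), "camera_matrix" (3x3 intrinsics, pixels), "R" (3x3) and "t" (3): a world point X has camera coordinates R X + t. Camera axes: x right, y down, z forward; pixel columns grow to the right and rows downward; lengths in m; the calibration is good to about 2 mm. A picture is of the moment at which its call begins. There is no depth.
- env.close_job(): hands the job in, once; it reports no verdict.
The state is a dict: "time_s": time; "q": joint angles; "qvel": joint speeds; "joint_efforts": joint torques, N m; "position": TCP position; "tool_rot": TCP orientation; "ft_force": force on the tool from outside, world axes, zero at the start; "wrist_torque": the same for the moment, N m; "grip_width": finger opening in m.
Only numpy, scipy, OpenCV 4.12 (cv2) and the standard library are available. Lean on these libraries where they do the work, as an engineer would, in place of code of your own. Each camera call takes 0.05 s, during which the arm holds its last target.

## Task

Load the block warmer for the staining run: stand the large brown bottle, the small brown bottle and the two glass vials upright in its round wells, one to a well, each right down in the well of its own size (large bottle in the widest, small bottle in the middle-sized, vials in the two narrow ones). Leave the objective case and the lens blower standing where they are.

Things in the scene. Friction and masses are not known exactly. Their poses are not given: they have to be found in the camera images.
- large_bottle_center (a point): the large brown screw-cap reagent bottle: straight body 54 mm across up to 110 mm, cap 36 mm across above it, 125 mm tall in all, about 160 g. This point is on its axis half-way up, 62.5 mm above its underside. It stands upright on the desk; its z axis points up along its own axis; round, so its yaw means nothing
- small_bottle_center (a point): the small brown screw-cap reagent bottle: straight body 28 mm across up to 62 mm, black cap 23 mm across above it, 70 mm tall in all, about 35 g. This point is on its axis half-way up, 35 mm above its underside. It stands upright on the desk; its z axis points up along its own axis; round, so its yaw means nothing
- vial_a_center (a point): a small clear glass vial with a white screw cap: body 22 mm across up to 43 mm, cap 19 mm across above it, 52 mm tall in all, about 18 g (one of two of the same size, holding a pink stain). This point is on its axis half-way up, 26 mm above its underside. It stands upright on the desk; its z axis points up along its own axis; round, so its yaw means nothing
- vial_b_center (a point): the other small clear glass vial with a white screw cap, of the same size and weight as vial_a: body 22 mm across up to 43 mm, cap 19 mm across, 52 mm tall, about 18 g, holding a blue stain. This point is on its axis half-way up, 26 mm above its underside. It stands upright on the desk; its z axis points up along its own axis; round, so its yaw means nothing
- wide_well (a point): the grey insert (80 x 80 mm, fixed, one of four set two by two at 81 mm pitch, in any arrangement, in a white block warmer 176 x 176 mm) with the widest well: round, 68 mm in diameter, flat-floored, 16 mm deep, 2 mm chamfer at the mouth. This point: centre of the well's floor, 42 mm above the desk; the insert's top, 58 mm above the desk, is the warmer's highest part. z up; x, y along its sides. For the large bottle
- medium_well (a point): the grey insert (80 x 80 mm, fixed, one of four set two by two at 81 mm pitch, in any arrangement, in a white block warmer 176 x 176 mm) with the middle-sized well: round, 46 mm in diameter, flat-floored, 16 mm deep, 2 mm chamfer at the mouth. This point: centre of the well's floor, 42 mm above the desk; the insert's top, 58 mm above the desk, is the warmer's highest part. z up; x, y along its sides. For the small bottle
- narrow_a_well (a point): the grey insert (80 x 80 mm, fixed, one of four set two by two at 81 mm pitch, in any arrangement, in a white block warmer 176 x 176 mm) with a narrow well: round, 34 mm in diameter, flat-floored, 16 mm deep, 2 mm chamfer at the mouth. This point: centre of the well's floor, 42 mm above the desk; the insert's top, 58 mm above the desk, is the warmer's highest part. z up; x, y along its sides. For either vial
- narrow_b_well (a point): the grey insert (80 x 80 mm, fixed, one of four set two by two at 81 mm pitch, in any arrangement, in a white block warmer 176 x 176 mm) with the other narrow well: round, 34 mm in diameter, flat-floored, 16 mm deep, 2 mm chamfer at the mouth. This point: centre of the well's floor, 42 mm above the desk; the insert's top, 58 mm above the desk, is the warmer's highest part. z up; x, y along its sides. For either vial
- objective_case_center (a point): bystander: the loose screw-top case of a spare objective, a plain cylinder with grey top and black foot, 39 mm across and 76 mm tall. This point is on its axis half-way up, 38 mm above the desk. (The tall thing to the right of all this, about 0.6 m high, is a microscope; keep the arm round it)
- lens_blower_center (a point): bystander: the loose lens blower, a black rubber bulb 49 mm across and 74 mm tall with a thin red nozzle above it, 120 mm tall in all, standing upright. This point is on its axis half-way up, 60 mm above the desk
Mind the look-alikes: they are no part of the job. Leave any purple or turquoise look-alike of the part that bears vial_a_center alone. What is shaped like the part that bears small_bottle_center but green is not meant.

How it is judged:
By the outcome, as a careful person would: the job done as asked, in the order asked, and still so for the second after the job is handed in, with the robot touching nothing.
It also fails if it takes over 104 s, if anything falls off the work surface, if the arm or the gripper's body presses on something with over 40 N, if the wrist force passes 120 N, or if a joint passes its speed limit or range.

## Working session

There is one attempt and no reset: what is moved stays moved. The work goes in short steps, Python scripts to look and compute and a tool call to move; the robot and the scene stay as the last step left them, time stands still between calls to the robot, and variables do not carry over. Pictures are saved under pics/ and viewed, and the job is handed in when it is done.

Besides the shell and the picture viewer there is one more tool, called after "Request:" as a command line: name --argument value ..., lists and objects as JSON in quotes. jog_arm: Moves the arm, as the interface text tells. Its arguments: {"type":"object","properties":{"dr":{"type":"array","items":{"type":"array","items":{"type":"number"}}},"slide":{"type":"array","items":{"type":"array","items":{"type":"number"}}},"gripper":{"type":"array","items":{"type":"number"}},"force":{"type":"number"}},"required":["dr","slide","gripper"]}

```bash
ls; mkdir -p pics; python3 - <<'E'
from rig import observe, viewer, env
import cv2
s=observe();print(s, env.tcp_to_tips)
for n in("side","top","wrist"):
    d=viewer.get_image(n);cv2.imwrite(f"pics/{n}0.png",d["pixels"]);print(n,d["camera_matrix"],d["R"],d["t"])
E
```

```text
pics
{'time_s': 0.0, 'q': array([-8.69353646e+01,  2.18429361e+01,  7.43859668e+01,  6.01867213e-04,
        8.38569686e+01, -1.23360351e+01]), 'qvel': array([ 0.00283693, -0.00164799,  0.00245008,  0.11544068,  0.17339801,
        0.00744273]), 'joint_efforts': array([-7.93327490e-04, -4.48456013e+01, -2.31278408e+01, -2.28978615e-04,
        4.84001823e-03, -1.24132512e-05]), 'position': array([ 0.14604491, -0.5299693 ,  0.24168638]), 'tool_rot': array([[ 2.65566258e-01, -9.64092609e-01, -6.96969912e-05],
       [-9.64091503e-01, -2.65566062e-01,  1.49715397e-03],
       [-1.46190423e-03, -3.30399301e-04, -9.99998877e-01]]), 'ft_force': array([ 0.48816558,  0.07624939, -0.38779379]), 'wrist_torque': array([ 0.01466546, -0.00680704,  0.00038675]), 'grip_width': 0.08564941178651857} 0.011
side [[404.76026179   0.         324.96441639]
 [  0.         404.76026179 197.08126635]
 [  0.           0.           1.        ]] [[-0.25086637  0.96798975  0.00786776]
 [ 0.78872478  0.20910634 -0.57808975]
 [-0.56123015 -0.13881778 -0.81593526]] [-4.47255182e-04 -3.78830622e-01  1.20466286e+00]
top [[467.40275722   0.         314.24365099]
 [  0.         467.40275722 209.88829734]
 [  0.           0.           1.        ]] [[-4.52436844e-02 -9.98975832e-01  5.44280401e-04]
 [-9.75969767e-01  4.40854697e-02 -2.13399824e-01]
 [ 2.13157272e-01 -1.01861955e-02 -9.76964799e-01]] [0.14135136 0.51843892 0.98855295]
wrist [[287.12616796   0.         321.23298315]
 [  0.         287.12616796 198.95772295]
 [  0.           0.           1.        ]] [[ 0.26513565 -0.96420933 -0.00186063]
 [-0.92727109 -0.25550654  0.27365074]
 [-0.264332   -0.07082926 -0.96182733]] [-0.54805478 -0.03571564  0.37971191]
```

View pics/top0.png

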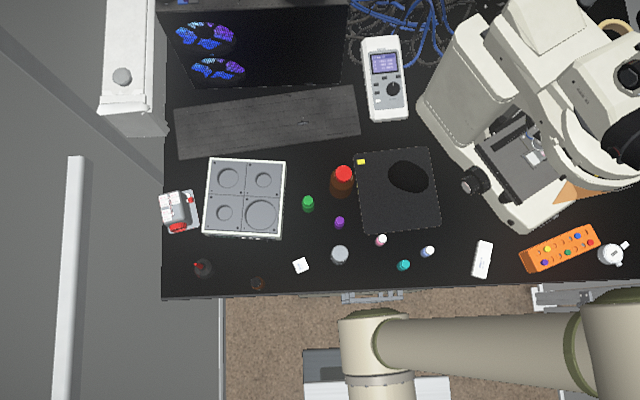

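View pics/side0.png

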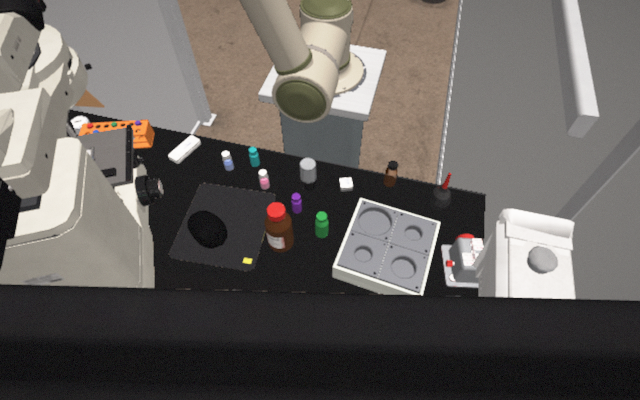

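View pics/wrist0.png

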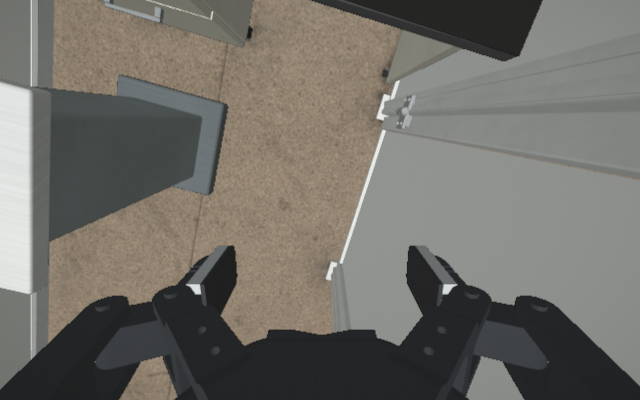

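```bash
python3 - <<'E'
import cv2
a=cv2.imread("pics/top0.png")
cv2.imwrite("pics/t1.png",cv2.resize(a[145:295,190:340],None,fx=4,fy=4,interpolation=cv2.INTER_CUBIC))
cv2.imwrite("pics/t2.png",cv2.resize(a[145:295,300:450],None,fx=4,fy=4,interpolation=cv2.INTER_CUBIC))
a=cv2.imread("pics/side0.png")
cv2.imwrite("pics/s1.png",cv2.resize(a[140:260,210:350],None,fx=5,fy=5,interpolation=cv2.INTER_CUBIC))
cv2.imwrite("pics/s2.png",cv2.resize(a[150:300,320:470],None,fx=4,fy=4,interpolation=cv2.INTER_CUBIC))
E
```

```text
(no output)
```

View pics/t1.png

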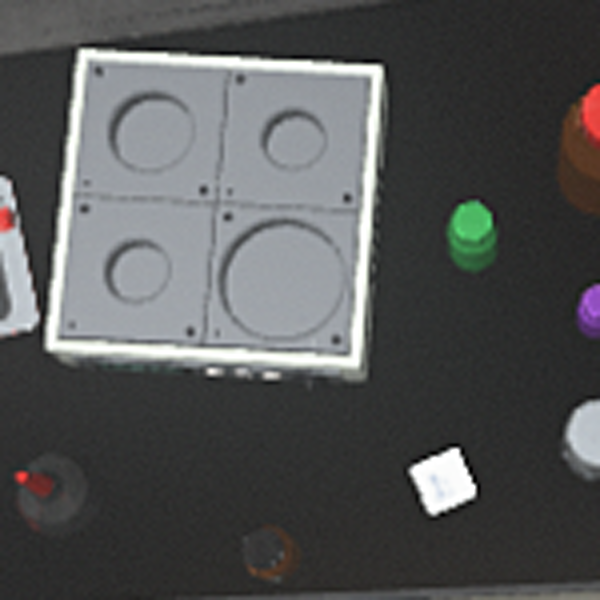

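View pics/t2.png

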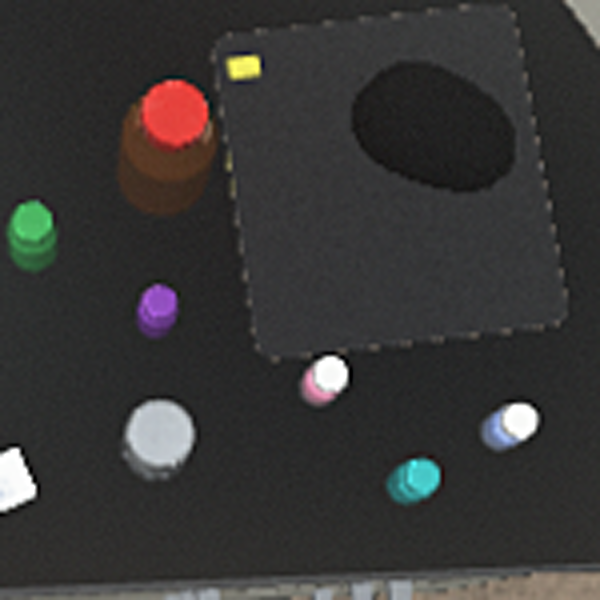

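View pics/s1.png

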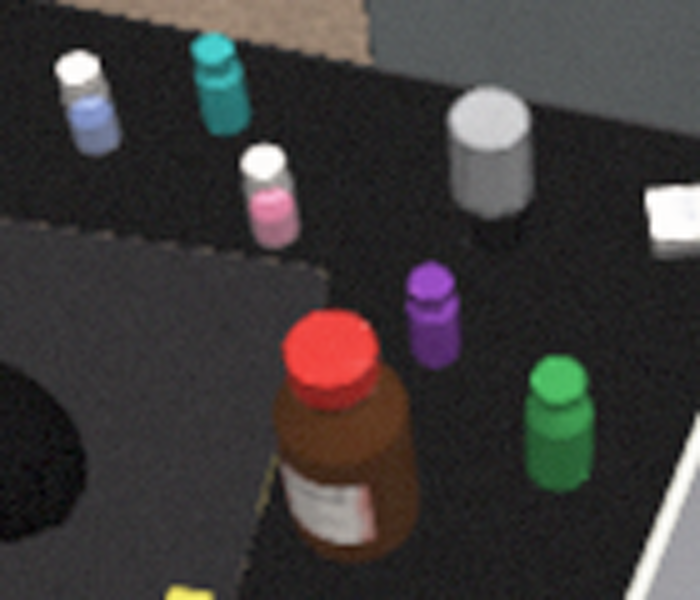

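View pics/s2.png

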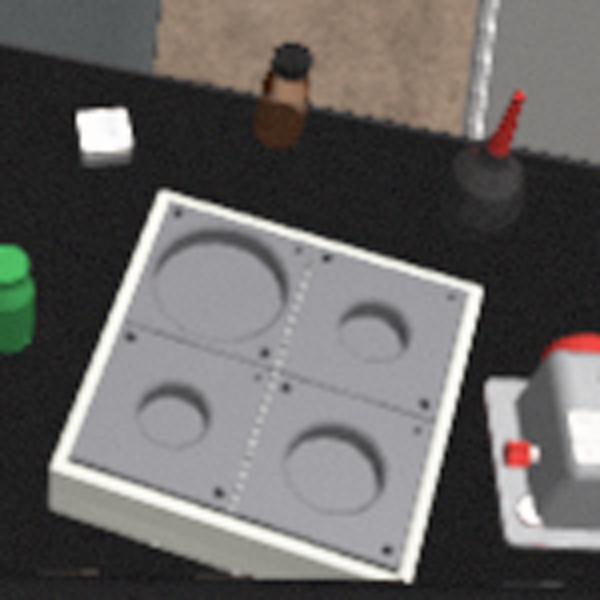

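```bash
cat > h.py <<'E'
import numpy as np
K={'side':(404.76026179,324.96441639,197.08126635),'top':(467.40275722,314.24365099,209.88829734)}
R={'side':np.array([[-0.25086637,0.96798975,0.00786776],[0.78872478,0.20910634,-0.57808975],[-0.56123015,-0.13881778,-0.81593526]]),
'top':np.array([[-4.52436844e-02,-9.98975832e-01,5.44280401e-04],[-9.75969767e-01,4.40854697e-02,-2.13399824e-01],[2.13157272e-01,-1.01861955e-02,-9.76964799e-01]])}
T={'side':np.array([-4.47255182e-04,-3.78830622e-01,1.20466286]),'top':np.array([0.14135136,0.51843892,0.98855295])}
def back(cam,u,v,z):
    f,cx,cy=K[cam];d=R[cam].T@np.array([(u-cx)/f,(v-cy)/f,1]);c=-R[cam].T@T[cam]
    return (c+d*(z-c[2])/d[2])[:2]
def proj(cam,X):
    f,cx,cy=K[cam];p=R[cam]@np.array(X)+T[cam];return f*p[0]/p[2]+cx,f*p[1]/p[2]+cy
E
python3 - <<'E'
from h import *
crops={'t1':('top',190,145,4),'t2':('top',300,145,4),'s1':('side',210,140,5),'s2':('side',320,150,4)}
def b(c,x,y,z):
    cam,ox,oy,k=crops[c];return back(cam,(x+.5)/k-.5+ox,(y+.5)/k-.5+oy,z)
L=[('wide',.058,('t1',284,279),('s2',221,287)),('med',.058,('t1',152,132),('s2',335,470)),('nA',.058,('t1',294,140),('s2',174,416)),('nB',.058,('t1',138,272),('s2',374,332)),('cross',.058,('t1',217,203),('s2',276,378)),
('small',.07,('t1',267,549),('s2',293,57)),('large',.125,('t2',175,113),('s1',331,346)),('pink',.052,('t2',331,374),('s1',264,160)),('blue',.052,('t2',519,420),('s1',79,68)),
('case',.076,('t2',160,432),('s1',489,118)),('blowtip',.12,('t1',18,477),('s2',518,94)),('green',.07,('t1',473,221),('s2',5,262)),('purple',.052,('t2',160,300),('s1',432,280)),('turq',.052,('t2',422,478),('s1',214,48))]
for n,z,p,q in L: print(n,b(*p,z).round(4),b(*q,z).round(4))
C=[b('t1',82,50,.056),b('t1',383,67,.056),b('t1',358,367,.056),b('t1',47,350,.056)]
print(np.round(C,4))
for n,x,y in [('box','443','480')]: print(b('t1',443,480,.01))
E
```

```text
wide [0.519  0.2375] [0.5221 0.2411]
med [0.6074 0.3103] [0.6094 0.3124]
nA [0.5991 0.2301] [0.6008 0.2324]
nB [0.5267 0.3186] [0.5287 0.3206]
cross [0.5643 0.2741] [0.5673 0.2771]
small [0.3699 0.2483] [0.3705 0.2527]
large [0.5867 0.0532] [0.5855 0.055 ]
pink [ 0.4544 -0.0301] [ 0.4531 -0.0281]
blue [ 0.4242 -0.1315] [ 0.4233 -0.1298]
case [0.4236 0.0678] [0.4226 0.0692]
blowtip [0.4086 0.3686] [0.4089 0.3673]
green [0.5445 0.131 ] [0.5432 0.1321]
purple [0.5004 0.0621] [0.4973 0.0643]
turq [ 0.3948 -0.0754] [ 0.3954 -0.0735]
[[0.6586 0.3504]
 [0.6407 0.1786]
 [0.468  0.1979]
 [0.4853 0.3694]]
[0.40830166 0.15461996]
```

```bash
python3 - <<'E'
from h import *
for z in(0,.1,.2,.3,.4): print(z,back('top',122,76,z).round(3),back('side',542,259,z).round(3),'scope foot',back('top',515,232,z).round(3))
E
```

```text
0 [0.902 0.584] [0.487 0.597] scope foot [ 0.463 -0.348]
0.1 [0.847 0.542] [0.551 0.551] scope foot [ 0.448 -0.304]
0.2 [0.791 0.5  ] [0.614 0.505] scope foot [ 0.433 -0.26 ]
0.3 [0.735 0.457] [0.678 0.459] scope foot [ 0.418 -0.216]
0.4 [0.679 0.415] [0.742 0.414] scope foot [ 0.403 -0.171]
```

Request:
jog_arm --dr '[[0, 0, -0.13], [0, 0, -0.13], [0, 0, -0.13], [0, 0, -0.13], [0, 0, -0.13], [0, 0, -0.13], [0, 0, -0.13], [0, 0, -0.13], [0, 0, -0.13], [0, 0, -0.13]]' --slide '[[0, 0, 0], [0, 0, 0], [0, 0, 0], [0, 0, 0], [0, 0, 0], [0, 0, 0], [0, 0, 0], [0, 0, 0], [0, 0, 0], [0, 0, 0]]' --gripper '[0, 0, 0, 0, 0, 0, 0, 0, 0, 0]' --force 30

```text
time_s: 1.15
position: [0.1461, -0.5301, 0.242]
tool_rot: [[1.0, 0.003, -0.0], [0.003, -1.0, 0.001], [-0.0, -0.001, -1.0]]
ft_force: [0.0, 0.0, -0.6]
grip_width: 0.0426
```

Request:
jog_arm --dr '[[0, 0, 0], [0, 0, 0], [0, 0, 0], [0, 0, 0], [0, 0, 0], [0, 0, 0], [0, 0, 0], [0, 0, 0], [0, 0, 0], [0, 0, 0]]' --slide '[[0.0175, -0.046, 0], [0.0175, -0.046, 0], [0.0175, -0.046, 0], [0.0175, -0.046, 0], [0.0175, -0.046, 0], [0.0175, -0.046, 0], [0.036, -0.026, 0], [0.036, -0.026, 0], [0.036, -0.026, 0], [0.03, -0.02, 0]]' --gripper '[0, 0, 0, 0, 0, 0, 0, 0, 0, 0]'

```text
time_s: 2.15
position: [0.3912, -0.1549, 0.2424]
tool_rot: [[1.0, -0.001, 0.0], [-0.001, -1.0, 0.0], [0.0, -0.0, -1.0]]
ft_force: [-0.5, -0.4, 0.3]
grip_width: 0.0426
```

```bash
python3 - <<'E'
from rig import viewer
import cv2
d=viewer.get_image("wrist");cv2.imwrite("pics/w1.png",d["pixels"])
a=cv2.imread("pics/top0.png");b=cv2.imread("pics/side0.png")
cv2.imwrite("pics/tow.png",cv2.hconcat([cv2.resize(a[0:150,80:180],(400,600)),cv2.resize(b[200:300,480:580],(400,600))]))
E
```

```text
(no output)
```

View pics/w1.png

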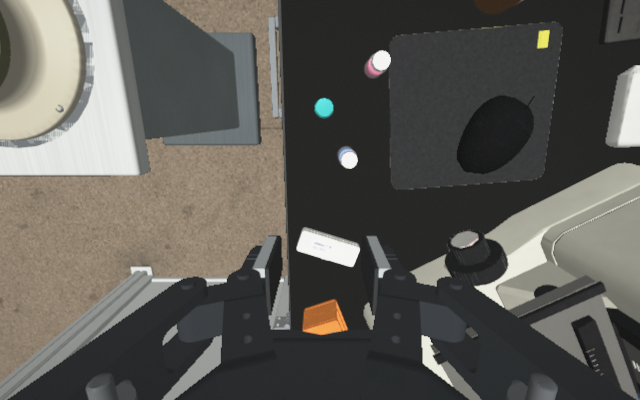

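View pics/tow.png

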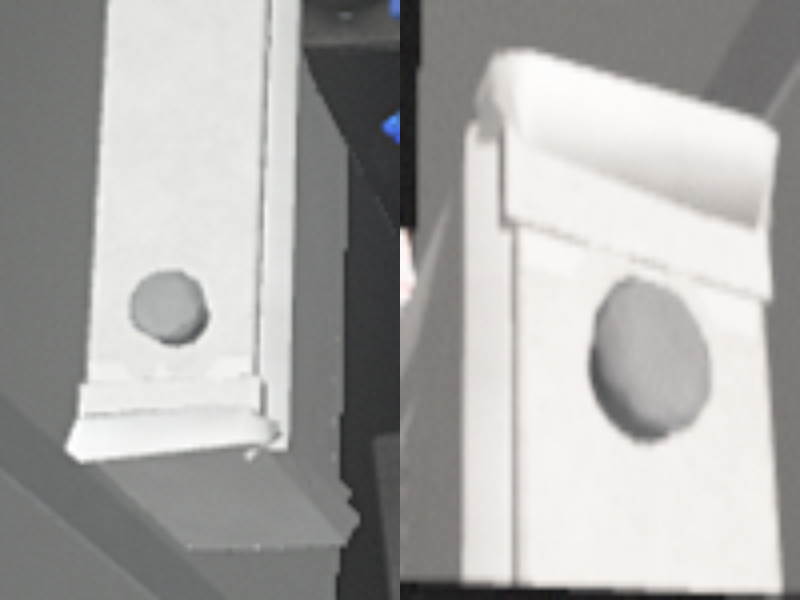

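```bash
cat >> h.py <<'E'
def wback(u,v,z,d):
    Kk=d["camera_matrix"];r=np.linalg.inv(Kk)@np.array([u,v,1.]);Rm=np.array(d["R"]);c=-Rm.T@np.array(d["t"]);w=Rm.T@r
    return (c+w*(z-c[2])/w[2])[:2]
E
python3 - <<'E'
from h import *
from rig import viewer
d=viewer.get_image("wrist")
print('blue',wback(348,158,.052,d),'pink',wback(381,61,.052,d))
for z in(.2,.25,.3,.35,.4): print(z,back('top',151,110,z).round(3),back('side',497,218,z).round(3))
E
```

```text
blue [ 0.42365144 -0.12616216] pink [ 0.45498827 -0.02654807]
0.2 [0.713 0.438] [0.555 0.437]
0.25 [0.69  0.421] [0.592 0.42 ]
0.3 [0.666 0.403] [0.629 0.403]
0.35 [0.643 0.385] [0.667 0.386]
0.4 [0.619 0.367] [0.704 0.369]
```

Request:
jog_arm --dr '[[0, 0, 0], [0, 0, 0], [0, 0, 0], [0, 0, 0], [0, 0, 0], [0, 0, 0], [0, 0, 0], [0, 0, 0], [0, 0, 0], [0, 0, 0]]' --slide '[[0.0066, -0.0052, 0.026], [0.0066, -0.0052, 0.026], [0.0066, -0.0052, 0.026], [0.0066, -0.0052, 0.026], [0.0066, -0.0052, 0.026], [0, 0, 0], [0, 0, 0], [0, 0, 0], [0, 0, 0], [0, 0, 0]]' --gripper '[0, 0, 0, 0, 0, 0, 0, 0, 0, 0]'

```text
time_s: 3.25
position: [0.423, -0.1311, 0.1131]
tool_rot: [[1.0, -0.002, 0.001], [-0.002, -1.0, -0.001], [0.001, 0.001, -1.0]]
ft_force: [-0.2, -0.1, -1.0]
grip_width: 0.0428
```

```bash
python3 - <<'E'
from rig import viewer
import cv2,pickle
d=viewer.get_image("wrist");cv2.imwrite("pics/w2.png",d["pixels"]);pickle.dump(d,open("w2.pkl","wb"))
E
```

```text
(no output)
```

View pics/w2.png

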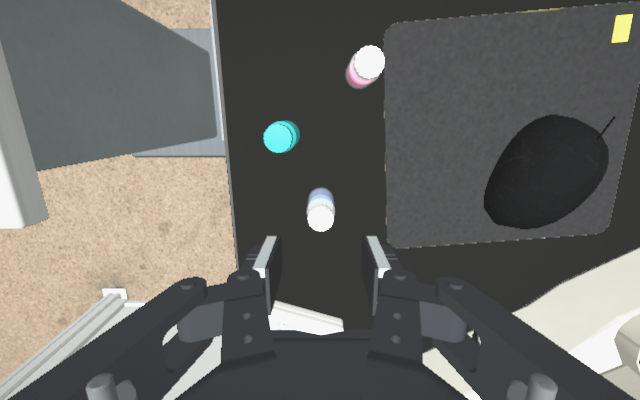

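```bash
python3 - <<'E'
from h import *
import pickle
d=pickle.load(open("w2.pkl","rb"))
print('blue',wback(320.5,217,.052,d),'pink',wback(370,62,.052,d))
E
```

```text
blue [ 0.42205514 -0.12899499] pink [ 0.45290458 -0.02798385]
```

Request:
jog_arm --dr '[[0, 0, 0], [0, 0, 0], [0, 0, 0], [0, 0, 0], [0, 0, 0], [0, 0, 0], [0, 0, 0], [0, 0, 0], [0, 0, 0], [0, 0, 0]]' --slide '[[0, -0.001, 0.02], [0, -0.001, 0.02], [0, 0, 0.02], [0, 0, 0.02], [0, 0, 0], [0, 0, 0], [0, 0, 0], [0, 0, 0], [0, 0, 0], [0, 0, 0]]' --gripper '[0, 0, 0, 0, 0, -1, -1, -1, -1, -1]' --force 25

```text
time_s: 4.3
position: [0.4233, -0.1291, 0.0332]
tool_rot: [[1.0, -0.002, 0.002], [-0.002, -1.0, -0.001], [0.002, 0.001, -1.0]]
ft_force: [-0.2, 0.5, 7.3]
grip_width: 0.0212
```

Request:
jog_arm --dr '[[0, 0, 0], [0, 0, 0], [0, 0, 0], [0, 0, 0], [0, 0, 0], [0, 0, 0], [0, 0, 0], [0, 0, 0], [0, 0, 0], [0, 0, 0]]' --slide '[[0, 0, -0.02], [0, 0, -0.04], [0, 0, -0.045], [0, 0, -0.045], [0.01, -0.042, 0], [0.01, -0.042, 0], [0.01, -0.042, 0], [0.01, -0.042, 0], [0.01, -0.042, 0], [0.01, -0.042, 0]]' --gripper '[-1, -1, -1, -1, -1, -1, -1, -1, -1, -1]'

```text
time_s: 5.3
position: [0.4833, 0.125, 0.1827]
tool_rot: [[1.0, -0.002, 0.001], [-0.002, -1.0, -0.0], [0.001, 0.0, -1.0]]
ft_force: [0.3, -0.7, 0.7]
grip_width: 0.0208
```

Request:
jog_arm --dr '[[0, 0, 0], [0, 0, 0], [0, 0, 0], [0, 0, 0], [0, 0, 0], [0, 0, 0], [0, 0, 0], [0, 0, 0], [0, 0, 0], [0, 0, 0]]' --slide '[[0.009, -0.039, 0], [0.009, -0.039, 0], [0.009, -0.039, 0], [0.009, -0.039, 0], [0.009, -0.039, 0], [0, 0, 0.03], [0, 0, 0.03], [0, 0, 0], [0, 0, 0], [0, 0, 0]]' --gripper '[-1, -1, -1, -1, -1, -1, -1, -1, -1, -1]'

```text
time_s: 6.3
position: [0.5296, 0.3181, 0.1243]
tool_rot: [[1.0, -0.002, 0.003], [-0.002, -1.0, 0.001], [0.003, -0.001, -1.0]]
ft_force: [-0.1, -0.9, 0.7]
grip_width: 0.0208
```

```bash
python3 - <<'E'
from rig import viewer
import cv2,pickle
I={}
for n in("wrist","top","side"):
    d=viewer.get_image(n);I[n]=d["pixels"]
    if n=="wrist":pickle.dump(d,open("w3.pkl","wb"))
cv2.imwrite("pics/w3.png",I["wrist"])
cv2.imwrite("pics/ts3.png",cv2.hconcat([cv2.resize(I["top"][145:245,190:290],(400,400),interpolation=cv2.INTER_CUBIC),cv2.resize(I["side"][190:300,330:440],(400,400),interpolation=cv2.INTER_CUBIC)]))
E
```

```text
(no output)
```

View pics/w3.png

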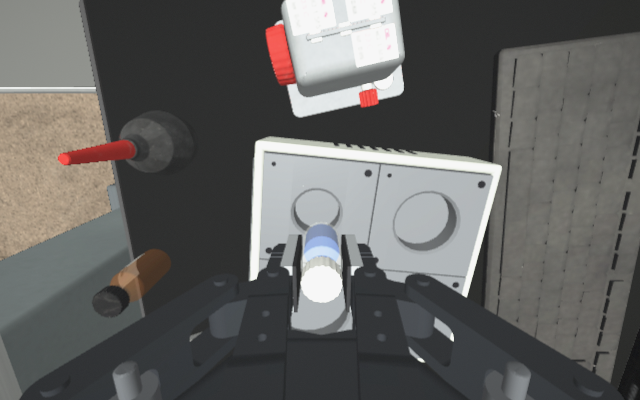

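View pics/ts3.png

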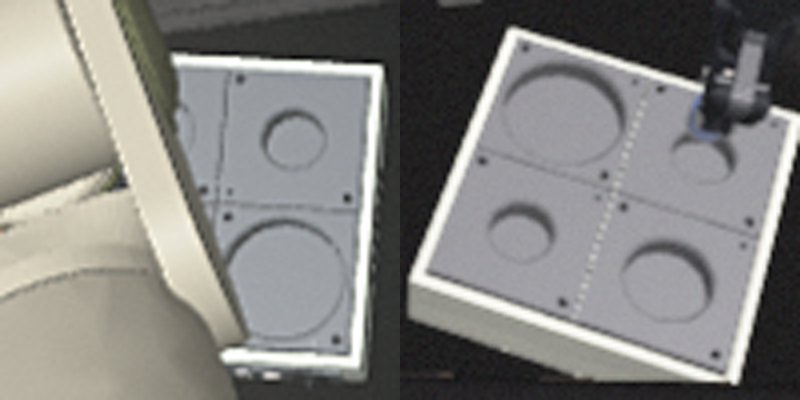

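```bash
python3 - <<'E'
from h import *
import pickle,cv2
d=pickle.load(open("w3.pkl","rb"))
print('nB',wback(317,210.5,.058,d),'med',wback(424.5,220,.058,d))
cv2.imwrite("pics/w3c.png",cv2.resize(d["pixels"][180:300,250:480],None,fx=3.4,fy=3.4,interpolation=cv2.INTER_CUBIC))
E
```

```text
nB [0.52618968 0.32351485] med [0.60507519 0.31591342]
```

View pics/w3c.png

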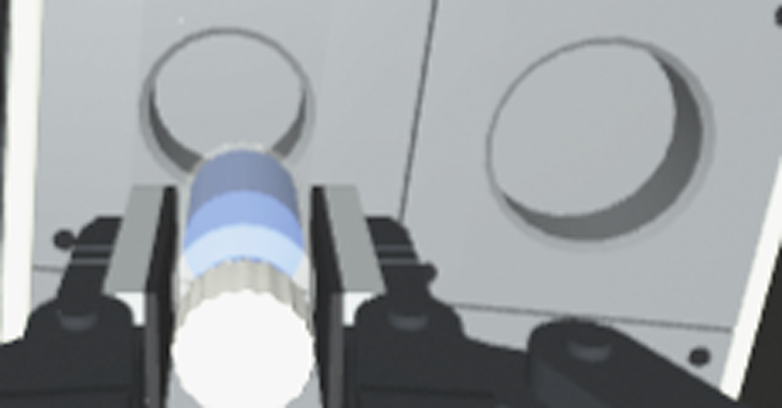

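```bash
python3 - <<'E'
from h import *
import pickle
d=pickle.load(open("w3.pkl","rb"))
print('nB',wback(316.9,211.5,.058,d),'med',wback(426.5,221.2,.058,d),'vialtop',wback(321.8,281.5,.143,d))
E
```

```text
nB [0.52611173 0.32275044] med [0.60663562 0.31497186] vialtop [0.52934146 0.3178613 ]
```

Request:
jog_arm --dr '[[0, 0, 0], [0, 0, 0], [0, 0, 0], [0, 0, 0], [0, 0, 0], [0, 0, 0], [0, 0, 0], [0, 0, 0], [0, 0, 0], [0, 0, 0]]' --slide '[[-0.002, -0.003, 0.01], [0, 0, 0.01], [0, 0, 0.007], [0, 0, 0.007], [0, 0, 0.007], [0, 0, 0.007], [0, 0, 0], [0, 0, 0], [0, 0, 0], [0, 0, 0]]' --gripper '[-1, -1, -1, -1, -1, -1, -1, -1, -1, -1]'

```text
time_s: 7.45
position: [0.5268, 0.321, 0.0743]
tool_rot: [[1.0, -0.002, 0.0], [-0.002, -1.0, -0.0], [0.0, 0.0, -1.0]]
ft_force: [0.9, -0.2, -0.8]
grip_width: 0.0208
```

Request:
jog_arm --dr '[[0, 0, 0], [0, 0, 0], [0, 0, 0], [0, 0, 0], [0, 0, 0], [0, 0, 0], [0, 0, 0], [0, 0, 0], [0, 0, 0], [0, 0, 0]]' --slide '[[0, 0, 0], [0, 0, 0], [0, 0, 0], [0, 0, 0], [0, 0, -0.01], [0, 0, -0.02], [0, 0, -0.04], [0, 0, -0.04], [0, 0, 0], [0, 0, 0]]' --gripper '[-0.2, 0, 0, 0, 0, 0, 0, 0, 0, 0]'

```text
time_s: 8.45
position: [0.5268, 0.3211, 0.1855]
tool_rot: [[1.0, -0.002, 0.002], [-0.002, -1.0, 0.001], [0.002, -0.001, -1.0]]
ft_force: [0.5, -0.4, -1.1]
grip_width: 0.0429
```

```bash
cat > snap.py <<'E'
import sys,cv2,pickle
from rig import viewer
k=sys.argv[1]
d=viewer.get_image("wrist");pickle.dump(d,open(f"w{k}.pkl","wb"));s=viewer.get_image("side")["pixels"]
a=cv2.resize(d["pixels"],(480,300));b=cv2.resize(s[130:310,200:490],(480,298),interpolation=cv2.INTER_CUBIC)
cv2.imwrite(f"pics/n{k}.png",cv2.vconcat([a,b]));cv2.imwrite(f"pics/w{k}.png",d["pixels"])
E
python3 snap.py 4
```

```text
(no output)
```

View pics/n4.png

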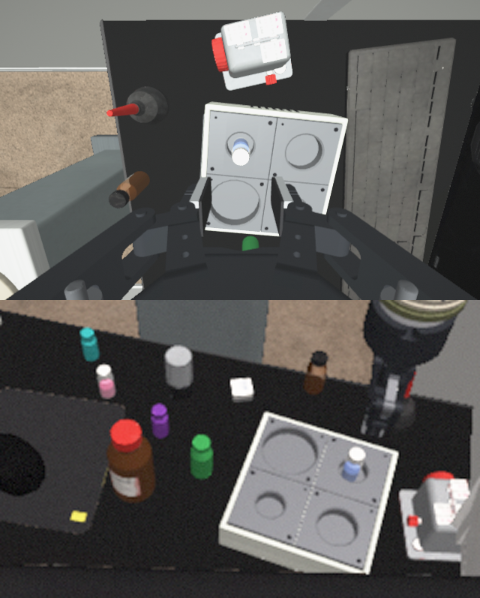

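Request:
jog_arm --dr '[[0, 0, 0], [0, 0, 0], [0, 0, 0], [0, 0, 0], [0, 0, 0], [0, 0, 0], [0, 0, 0], [0, 0, 0], [0, 0, 0], [0, 0, 0]]' --slide '[[-0.0092, 0.0436, 0], [-0.0092, 0.0436, 0], [-0.0092, 0.0436, 0], [-0.0092, 0.0436, 0], [-0.0092, 0.0436, 0], [-0.0092, 0.0436, 0], [-0.0092, 0.0436, 0], [-0.0092, 0.0436, 0], [0, 0, 0.04], [0, 0, 0.03]]' --gripper '[0, 0, 0, 0, 0, 0, 0, 0, 0, 0]'

```text
time_s: 9.55
position: [0.4515, -0.0288, 0.1125]
tool_rot: [[1.0, -0.005, -0.001], [-0.005, -1.0, 0.0], [-0.001, -0.0, -1.0]]
ft_force: [0.6, 0.3, 0.4]
grip_width: 0.0428
```

```bash
python3 snap.py 5
```

```text
(no output)
```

View pics/w5.png

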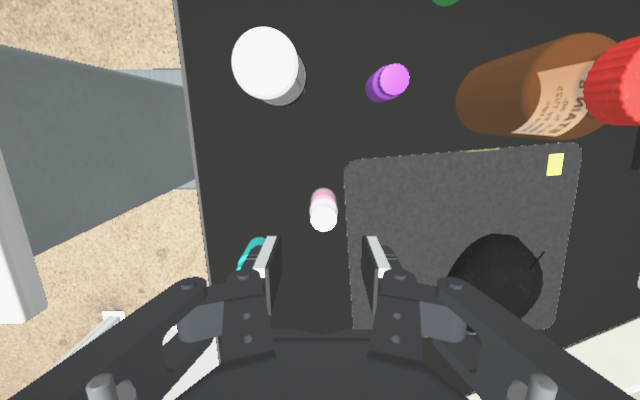

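Request:
jog_arm --dr '[[0, 0, 0], [0, 0, 0], [0, 0, 0], [0, 0, 0], [0, 0, 0], [0, 0, 0], [0, 0, 0], [0, 0, 0], [0, 0, 0], [0, 0, 0]]' --slide '[[0.001, -0.0015, 0.02], [0, 0, 0.02], [0, 0, 0.02], [0, 0, 0.0195], [0, 0, 0], [0, 0, 0], [0, 0, 0], [0, 0, 0], [0, 0, 0], [0, 0, 0]]' --gripper '[0, 0, 0, 0, 0, -1, -1, -1, -1, -1]' --force 25

```text
time_s: 10.65
position: [0.4541, -0.0263, 0.0358]
tool_rot: [[1.0, -0.002, 0.002], [-0.002, -1.0, -0.001], [0.002, 0.001, -1.0]]
ft_force: [-0.8, 0.6, 8.3]
grip_width: 0.0212
```

Request:
jog_arm --dr '[[0, 0, 0], [0, 0, 0], [0, 0, 0], [0, 0, 0], [0, 0, 0], [0, 0, 0], [0, 0, 0], [0, 0, 0], [0, 0, 0], [0, 0, 0]]' --slide '[[0, 0, -0.02], [0, 0, -0.04], [0, 0, -0.045], [0, 0, -0.05], [0, 0, -0.02], [0.014, -0.04, 0], [0.014, -0.04, 0], [0.014, -0.04, 0], [0.014, -0.04, 0], [0.014, -0.04, 0]]' --gripper '[-1, -1, -1, -1, -1, -1, -1, -1, -1, -1]'

```text
time_s: 11.65
position: [0.5239, 0.1755, 0.2102]
tool_rot: [[1.0, -0.002, 0.0], [-0.002, -1.0, -0.0], [0.0, 0.0, -1.0]]
ft_force: [-0.1, -0.6, 0.7]
grip_width: 0.0211
```

Request:
jog_arm --dr '[[0, 0, 0], [0, 0, 0], [0, 0, 0], [0, 0, 0], [0, 0, 0], [0, 0, 0], [0, 0, 0], [0, 0, 0], [0, 0, 0], [0, 0, 0]]' --slide '[[0.0252, -0.0188, 0], [0.0252, -0.0188, 0], [0.0252, -0.0188, 0], [0, 0, 0.04], [0, 0, 0.04], [0, 0, 0], [0, 0, 0], [0, 0, 0], [0, 0, 0], [0, 0, 0]]' --gripper '[-1, -1, -1, -1, -1, -1, -1, -1, -1, -1]'

```text
time_s: 12.65
position: [0.6, 0.23, 0.1314]
tool_rot: [[1.0, -0.002, 0.002], [-0.002, -1.0, 0.0], [0.002, -0.0, -1.0]]
ft_force: [-0.3, 0.5, -0.6]
grip_width: 0.0208
```

```bash
python3 snap.py 6; python3 - <<'E'
import cv2
a=cv2.imread("pics/w6.png");cv2.imwrite("pics/w6c.png",cv2.resize(a[150:330,220:460],None,fx=3.3,fy=3.3,interpolation=cv2.INTER_CUBIC))
E
```

```text
(no output)
```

View pics/w6c.png

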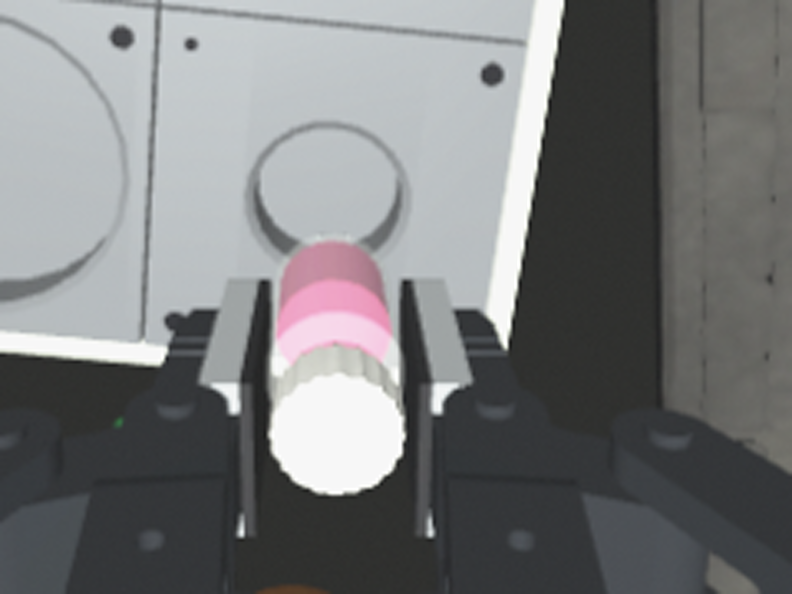

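View pics/n6.png

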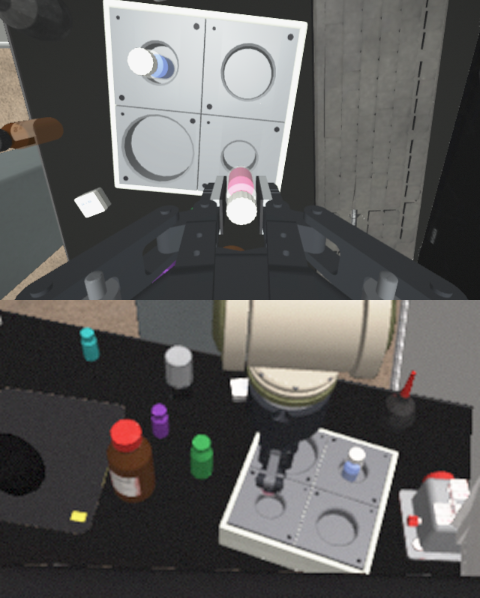

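```bash
python3 - <<'E'
from h import *
import pickle
d=pickle.load(open("w6.pkl","rb"))
print('nA',wback(319.4,209.4,.058,d),'vialtop',wback(322.4,281.2,.147,d))
E
```

```text
nA [0.59832583 0.23394438] vialtop [0.60009231 0.2280321 ]
```

Request:
jog_arm --dr '[[0, 0, 0], [0, 0, 0], [0, 0, 0], [0, 0, 0], [0, 0, 0], [0, 0, 0], [0, 0, 0], [0, 0, 0], [0, 0, 0], [0, 0, 0]]' --slide '[[-0.0015, -0.004, 0.01], [0, 0, 0.01], [0, 0, 0.01], [0, 0, 0.008], [0, 0, 0.007], [0, 0, 0.006], [0, 0, 0], [0, 0, 0], [0, 0, 0], [0, 0, 0]]' --gripper '[-1, -1, -1, -1, -1, -1, -1, -1, -1, -1]'

```text
time_s: 13.75
position: [0.5982, 0.2339, 0.079]
tool_rot: [[1.0, -0.002, 0.0], [-0.002, -1.0, 0.0], [0.0, -0.0, -1.0]]
ft_force: [0.2, 0.7, -0.7]
grip_width: 0.0207
```

Request:
jog_arm --dr '[[0, 0, 0], [0, 0, 0], [0, 0, 0], [0, 0, 0], [0, 0, 0], [0, 0, 0], [0, 0, 0], [0, 0, -0.14], [0, 0, -0.14], [0, 0, -0.14]]' --slide '[[0, 0, 0], [0, 0, 0], [0, 0, 0], [0, 0, -0.01], [0, 0, -0.02], [0, 0, -0.04], [0, 0, -0.04], [0, 0, 0], [0, 0, 0], [0, 0, 0]]' --gripper '[-0.2, 0, 0, 0, 0, 0, 0, 0, 0, 0]'

```text
time_s: 14.75
position: [0.5981, 0.234, 0.19]
tool_rot: [[0.912, 0.411, 0.001], [0.411, -0.912, 0.0], [0.001, 0.0, -1.0]]
ft_force: [0.8, 1.0, -0.7]
grip_width: 0.0424
```

Request:
jog_arm --dr '[[0, 0, -0.1451], [0, 0, -0.1451], [0, 0, -0.1451], [0, 0, -0.1451], [0, 0, -0.1451], [0, 0, -0.1451], [0, 0, -0.1451], [0, 0, -0.1351], [0, 0, 0], [0, 0, 0]]' --slide '[[0, 0, 0], [0, 0, 0], [0, 0, 0], [0, 0, 0], [0, 0, 0], [0, 0, 0], [0, 0, 0], [0, 0, 0], [0, -0.04, 0], [0, -0.04, 0]]' --gripper '[0, 0, 0, 0, 0, 0, 0, 0, 0, 0]'

```text
time_s: 15.75
position: [0.5173, 0.2339, 0.189]
tool_rot: [[0.002, 1.0, 0.0], [1.0, -0.002, 0.0], [0.0, 0.0, -1.0]]
ft_force: [0.5, -0.1, 1.1]
grip_width: 0.0429
```

```bash
python3 snap.py 7
```

```text
(no output)
```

View pics/n7.png

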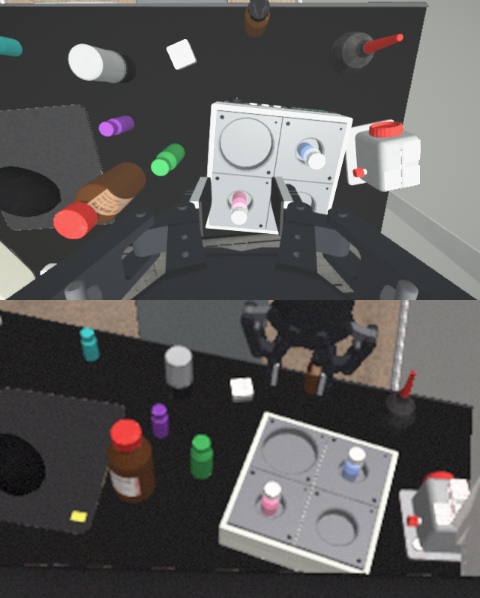

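Request:
jog_arm --dr '[[0, 0, 0], [0, 0, 0], [0, 0, 0], [0, 0, 0], [0, 0, 0], [0, 0, 0], [0, 0, 0], [0, 0, 0], [0, 0, 0], [0, 0, 0]]' --slide '[[0.004, -0.037, 0], [0.004, -0.037, 0], [0.004, -0.037, 0], [0.004, -0.036, 0], [0, 0, 0.025], [0, 0, 0.025], [0, 0, 0], [0, 0, 0], [0, 0, 0], [0, 0, 0]]' --gripper '[0.2, 0.2, 0.2, 0.2, 0.2, 0.2, 0.2, 0.2, 0.2, 0.2]'

```text
time_s: 16.85
position: [0.3718, 0.2506, 0.1399]
tool_rot: [[0.002, 1.0, 0.002], [1.0, -0.002, 0.001], [0.001, 0.002, -1.0]]
ft_force: [1.1, -0.3, 0.9]
grip_width: 0.0508
```

```bash
python3 snap.py 8
```

```text
(no output)
```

View pics/w8.png

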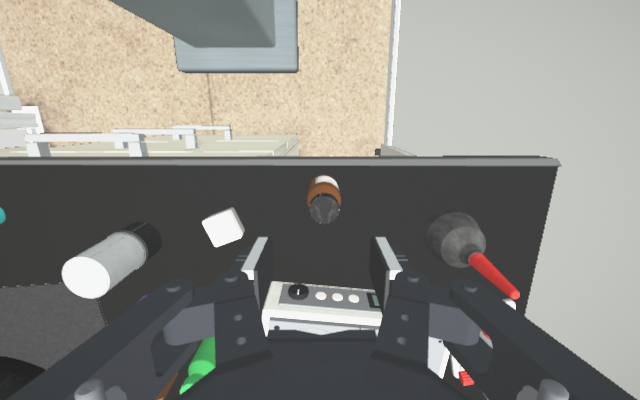

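Brown bottle's cap is at (324,209), between the fingers; checking its position.

```bash
python3 - <<'E'
from h import *
import pickle
d=pickle.load(open("w8.pkl","rb"))
print(wback(324,209,.07,d))
E
```

```text
[0.36731327 0.25382041]
```

Request:
jog_arm --dr '[[0, 0, 0], [0, 0, 0], [0, 0, 0], [0, 0, 0], [0, 0, 0], [0, 0, 0], [0, 0, 0], [0, 0, 0], [0, 0, 0], [0, 0, 0]]' --slide '[[0.002, -0.003, 0.025], [0, 0, 0.025], [0, 0, 0.025], [0, 0, 0.024], [0, 0, 0], [0, 0, 0], [0, 0, 0], [0, 0, 0], [0, 0, 0], [0, 0, 0]]' --gripper '[0.2, 0.2, 0.2, 0.2, 0.2, -1, -1, -1, -1, -1]' --force 30

```text
time_s: 17.95
position: [0.3688, 0.2527, 0.041]
tool_rot: [[0.002, 1.0, 0.003], [1.0, -0.002, 0.001], [0.001, 0.003, -1.0]]
ft_force: [0.4, -0.9, 8.2]
grip_width: 0.0271
```

Request:
jog_arm --dr '[[0, 0, 0], [0, 0, 0], [0, 0, 0], [0, 0, 0], [0, 0, 0], [0, 0, 0], [0, 0, 0], [0, 0, 0], [0, 0, 0], [0, 0, 0]]' --slide '[[0, 0, -0.02], [0, 0, -0.04], [0, 0, -0.05], [0, 0, -0.05], [0.0115, 0.047, 0], [0.0115, 0.047, 0], [0.0115, 0.047, 0], [0.0115, 0.047, 0], [0.0115, 0.047, 0], [0, 0, 0]]' --gripper '[-1, -1, -1, -1, -1, -1, -1, -1, -1, -1]'

```text
time_s: 18.95
position: [0.6074, 0.3095, 0.1977]
tool_rot: [[0.004, 1.0, 0.0], [1.0, -0.004, -0.0], [-0.0, 0.0, -1.0]]
ft_force: [-1.0, -0.5, -0.9]
grip_width: 0.0269
```

Request:
jog_arm --dr '[[0, 0, 0], [0, 0, 0], [0, 0, 0], [0, 0, 0], [0, 0, 0], [0, 0, 0], [0, 0, 0], [0, 0, 0], [0, 0, 0], [0, 0, 0]]' --slide '[[0, 0, 0.02], [0, 0, 0.02], [0, 0, 0.02], [0, 0, 0], [0, 0, 0], [0, 0, 0], [0, 0, 0], [0, 0, 0], [0, 0, 0], [0, 0, 0]]' --gripper '[-1, -1, -1, -1, -1, -1, -1, -1, -1, -1]'

```text
time_s: 19.95
position: [0.6033, 0.3095, 0.14]
tool_rot: [[0.002, 1.0, 0.0], [1.0, -0.002, 0.0], [0.0, 0.0, -1.0]]
ft_force: [-0.7, 0.6, -0.4]
grip_width: 0.027
```

```bash
python3 snap.py 9; python3 - <<'E'
import cv2
a=cv2.imread("pics/w9.png");cv2.imwrite("pics/w9c.png",cv2.resize(a[130:330,200:460],None,fx=3,fy=3,interpolation=cv2.INTER_CUBIC))
E
```

```text
(no output)
```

View pics/w9c.png

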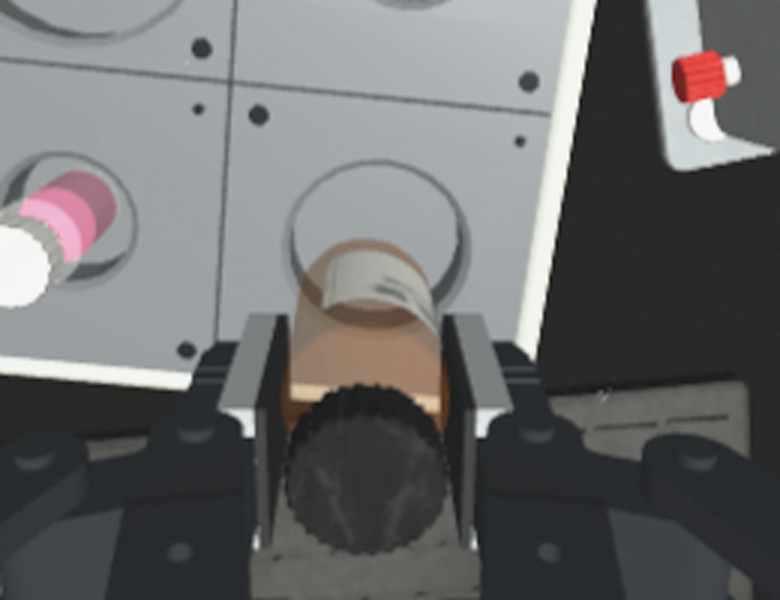

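View pics/n9.png

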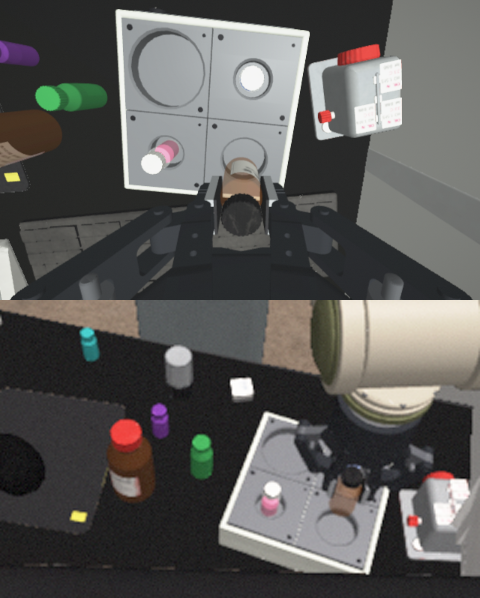

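```bash
python3 - <<'E'
from h import *
import pickle
d=pickle.load(open("w9.pkl","rb"))
print('med',wback(325.7,211,.058,d),'cap',wback(322,286.3,.169,d))
E
```

```text
med [0.60418305 0.31412193] cap [0.60001772 0.31089506]
```

Request:
jog_arm --dr '[[0, 0, 0], [0, 0, 0], [0, 0, 0], [0, 0, 0], [0, 0, 0], [0, 0, 0], [0, 0, 0], [0, 0, 0], [0, 0, 0], [0, 0, 0]]' --slide '[[0.003, 0.004, 0.01], [0, 0, 0.01], [0, 0, 0.01], [0, 0, 0.01], [0, 0, 0.008], [0, 0, 0.008], [0, 0, 0], [0, 0, 0], [0, 0, 0], [0, 0, 0]]' --gripper '[-1, -1, -1, -1, -1, -1, -1, -1, -1, -1]'

```text
time_s: 21.05
position: [0.6073, 0.3125, 0.0839]
tool_rot: [[0.002, 1.0, 0.0], [1.0, -0.002, 0.0], [0.0, 0.0, -1.0]]
ft_force: [0.2, 0.6, -1.0]
grip_width: 0.0272
```

Request:
jog_arm --dr '[[0, 0, 0], [0, 0, 0], [0, 0, 0], [0, 0, 0], [0, 0, 0], [0, 0, 0], [0, 0, 0], [0, 0, 0], [0, 0, 0], [0, 0, 0]]' --slide '[[0, 0, 0], [0, 0, 0], [0, 0, 0], [0, 0, -0.01], [0, 0, -0.02], [0, 0, -0.04], [0, 0, -0.05], [-0.044, -0.003, -0.02], [-0.044, -0.003, 0], [-0.044, -0.003, 0]]' --gripper '[0, 0.2, 0.2, 0.2, 0.2, 0.2, 0.2, 0.2, 0.5, 1]'

```text
time_s: 22.05
position: [0.5977, 0.1793, 0.2256]
tool_rot: [[0.001, 1.0, 0.003], [1.0, -0.001, 0.0], [0.0, 0.003, -1.0]]
ft_force: [0.7, 0.1, 0.6]
grip_width: 0.0765
```

Request:
jog_arm --dr '[[0, 0, 0], [0, 0, 0], [0, 0, 0], [0, 0, 0], [0, 0, 0], [0, 0, 0], [0, 0, 0], [0, 0, 0], [0, 0, 0], [0, 0, 0]]' --slide '[[-0.042, -0.004, 0], [-0.042, -0.004, 0], [-0.042, -0.004, 0], [0, 0, 0.01], [0, 0, 0.01], [0, 0, 0], [0, 0, 0], [0, 0, 0], [0, 0, 0], [0, 0, 0]]' --gripper '[1, 1, 1, 1, 1, 1, 1, 1, 1, 1]'

```text
time_s: 23.05
position: [0.5858, 0.0549, 0.204]
tool_rot: [[0.001, 1.0, 0.0], [1.0, -0.001, -0.0], [-0.0, 0.0, -1.0]]
ft_force: [0.2, 0.3, 0.1]
grip_width: 0.0854
```

```bash
python3 snap.py 10
```

```text
(no output)
```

View pics/w10.png

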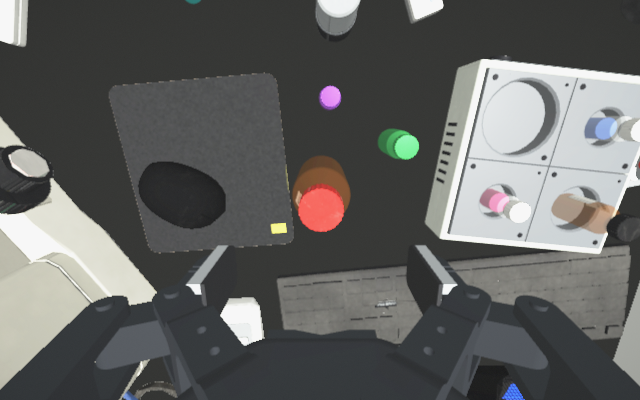

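View pics/n10.png

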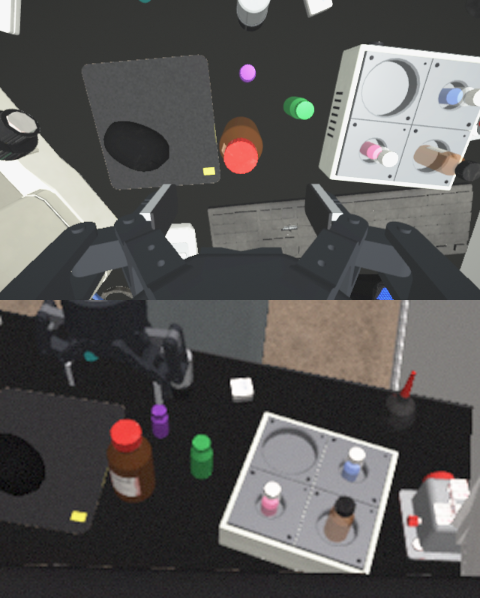

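```bash
python3 - <<'E'
from h import *
import pickle
d=pickle.load(open("w10.pkl","rb"))
print(wback(321,208.5,.125,d))
E
```

```text
[0.58374943 0.05583275]
```

Request:
jog_arm --dr '[[0, 0, 0], [0, 0, 0], [0, 0, 0], [0, 0, 0], [0, 0, 0], [0, 0, 0], [0, 0, 0], [0, 0, 0], [0, 0, 0], [0, 0, 0]]' --slide '[[0, -0.001, 0.025], [0, 0, 0.025], [0, 0, 0.025], [0, 0, 0.025], [0, 0, 0.024], [0, 0, 0], [0, 0, 0], [0, 0, 0], [0, 0, 0], [0, 0, 0]]' --gripper '[1, 1, 1, 1, 1, 1, -1, -1, -1, -1]' --force 40

```text
time_s: 24.15
position: [0.5856, 0.0544, 0.0816]
tool_rot: [[0.002, 1.0, 0.004], [1.0, -0.002, -0.0], [-0.0, 0.004, -1.0]]
ft_force: [-0.1, -0.2, 6.8]
grip_width: 0.0533
```

Request:
jog_arm --dr '[[0, 0, 0], [0, 0, 0], [0, 0, 0], [0, 0, 0], [0, 0, 0], [0, 0, 0], [0, 0, 0], [0, 0, 0], [0, 0, 0], [0, 0, 0]]' --slide '[[0, 0, 0], [0, 0, 0], [0, 0, -0.02], [0, 0, -0.03], [0, 0, -0.04], [0, 0, -0.04], [0, 0, 0], [0, 0, 0], [0, 0, 0], [0, 0, 0]]' --gripper '[-1, -1, -1, -1, -1, -1, -1, -1, -1, -1]'

```text
time_s: 25.15
position: [0.5842, 0.0545, 0.2084]
tool_rot: [[0.002, 1.0, -0.003], [1.0, -0.002, 0.0], [0.0, -0.003, -1.0]]
ft_force: [-0.2, -0.1, -1.3]
grip_width: 0.0533
```

Request:
jog_arm --dr '[[0, 0, 0], [0, 0, 0], [0, 0, 0], [0, 0, 0], [0, 0, 0], [0, 0, 0], [0, 0, 0], [0, 0, 0], [0, 0, 0], [0, 0, 0]]' --slide '[[0.02, -0.007, 0], [0.035, -0.012, 0], [0.035, -0.012, 0], [0.035, -0.012, 0], [0.035, -0.012, 0], [0.025, -0.008, 0], [0, 0, 0.02], [0, 0, 0.02], [0, 0, 0], [0, 0, 0]]' --gripper '[-1, -1, -1, -1, -1, -1, -1, -1, -1, -1]'

```text
time_s: 26.15
position: [0.5221, 0.2395, 0.1696]
tool_rot: [[0.002, 1.0, -0.001], [1.0, -0.002, -0.0], [-0.0, -0.001, -1.0]]
ft_force: [-0.3, 0.7, -1.8]
grip_width: 0.0533
```

```bash
python3 snap.py 11; python3 - <<'E'
import cv2
a=cv2.imread("pics/w11.png");cv2.imwrite("pics/w11c.png",cv2.resize(a[130:330,200:460],None,fx=3,fy=3,interpolation=cv2.INTER_CUBIC))
E
```

```text
(no output)
```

View pics/w11c.png

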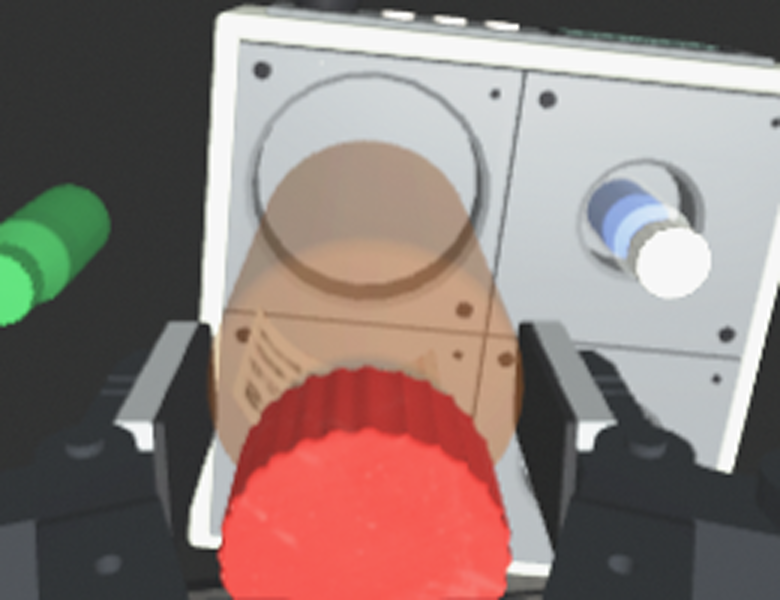

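View pics/n11.png

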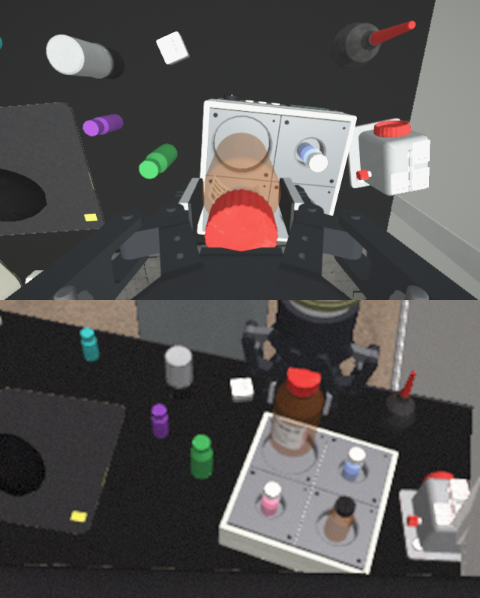

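```bash
python3 - <<'E'
from h import *
import pickle
d=pickle.load(open("w11.pkl","rb"))
print('wide',wback(323,191.7,.058,d),'cap',wback(322,310,.213,d))
E
```

```text
wide [0.51486819 0.24222202] cap [0.51945549 0.24092337]
```

Request:
jog_arm --dr '[[0, 0, 0], [0, 0, 0], [0, 0, 0], [0, 0, 0], [0, 0, 0], [0, 0, 0], [0, 0, 0], [0, 0, 0], [0, 0, 0], [0, 0, 0]]' --slide '[[0.001, -0.003, 0.008], [0, 0, 0.008], [0, 0, 0.008], [0, 0, 0.007], [0, 0, 0.007], [0, 0, 0.007], [0, 0, 0], [0, 0, 0], [0, 0, 0], [0, 0, 0]]' --gripper '[-1, -1, -1, -1, -1, -1, -1, -1, -1, -1]'

```text
time_s: 27.25
position: [0.5191, 0.2406, 0.1249]
tool_rot: [[0.002, 1.0, 0.0], [1.0, -0.002, 0.0], [0.0, 0.0, -1.0]]
ft_force: [-0.9, 1.2, -1.2]
grip_width: 0.0533
```

Request:
jog_arm --dr '[[0, 0, 0], [0, 0, 0], [0, 0, 0], [0, 0, 0], [0, 0, 0], [0, 0, 0], [0, 0, 0], [0, 0, 0], [0, 0, 0], [0, 0, 0]]' --slide '[[0, 0, 0], [0, 0, 0], [0, 0, 0], [0, 0, 0], [0, 0, -0.01], [0, 0, -0.02], [0, 0, -0.03], [0, 0, -0.04], [0, 0, -0.03], [0, 0, 0]]' --gripper '[0.6, 0.9, 0.9, 0.9, 0.9, 0.9, 0.9, 0.9, 0.9, 0.9]'

```text
time_s: 28.25
position: [0.5203, 0.241, 0.2601]
tool_rot: [[0.002, 1.0, 0.009], [1.0, -0.002, 0.002], [0.002, 0.009, -1.0]]
ft_force: [0.4, -0.6, -0.3]
grip_width: 0.0807
```

Request:
jog_arm --dr '[[0, 0, 0], [0, 0, 0], [0, 0, 0], [0, 0, 0], [0, 0, 0], [0, 0, 0], [0, 0, 0], [0, 0, 0], [0, 0, 0], [0, 0, 0]]' --slide '[[-0.03, -0.02, 0], [-0.03, -0.02, 0], [-0.03, -0.02, 0], [-0.03, -0.02, 0], [-0.03, -0.02, 0], [-0.03, -0.02, 0], [0, 0, 0], [0, 0, 0], [0, 0, 0], [0, 0, 0]]' --gripper '[0.9, 0.9, 0.9, 0.9, 0.9, 0.9, 0.9, 0.9, 0.9, 0.9]'

```text
time_s: 29.25
position: [0.3991, 0.0615, 0.2547]
tool_rot: [[0.001, 1.0, -0.0], [1.0, -0.001, 0.0], [0.0, -0.0, -1.0]]
ft_force: [-0.4, 0.3, 0.3]
grip_width: 0.081
```

```bash
python3 snap.py 12; python3 - <<'E'
import cv2
from rig import viewer
t=viewer.get_image("top")["pixels"];s=viewer.get_image("side")["pixels"]
cv2.imwrite("pics/fin.png",cv2.vconcat([cv2.resize(t[140:290,180:450],(540,300),interpolation=cv2.INTER_CUBIC),cv2.resize(s[140:300,200:488],(540,300),interpolation=cv2.INTER_CUBIC)]))
cv2.imwrite("pics/fins.png",cv2.resize(s[170:300,325:455],(600,600),interpolation=cv2.INTER_CUBIC))
E
```

```text
(no output)
```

View pics/fin.png

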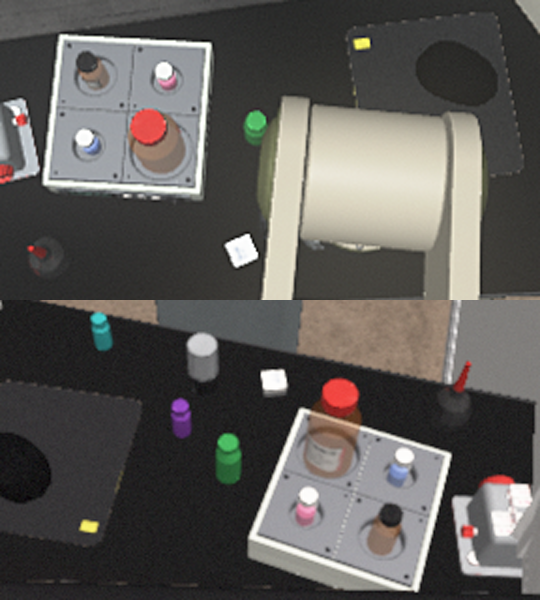

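View pics/fins.png

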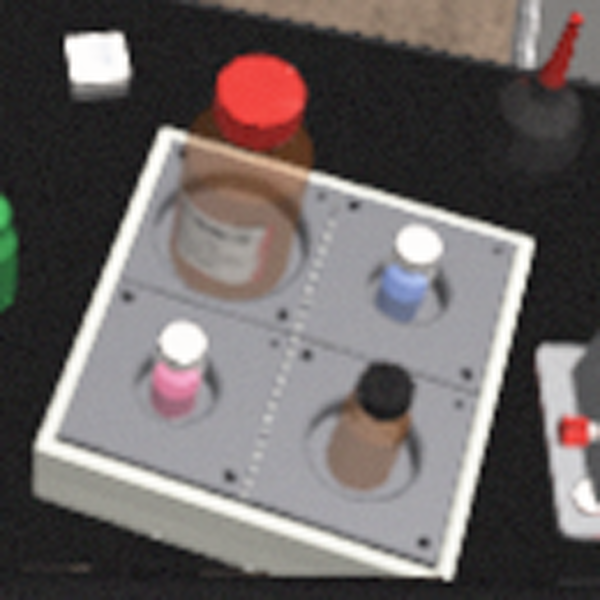

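```bash
python3 - <<'E'
from h import *
for n,X,o in [('large',(.5185,.2405,.167),'side 381.4,189 top 254.5,202.5'),('small',(.6065,.3125,.112),'side 408,254 top 223,171.5'),('blue',(.527,.321,.094),'side 415.5,223 top 223,209.5'),('pink',(.598,.233,.094),'side 364.5,244 top 263,175')]:
    print(n,np.round(proj('side',X),1),np.round(proj('top',X),1),o)
E
```

```text
large [381.3 188.3] [253.  203.6] side 381.4,189 top 254.5,202.5
small [408.6 252.6] [222.1 171. ] side 408,254 top 223,171.5
blue [416.9 222.6] [219.9 209. ] side 415.5,223 top 223,209.5
pink [365.3 243.5] [260.1 175.6] side 364.5,244 top 263,175
```

```bash
python3 - <<'E'
from rig import env,observe
print(observe()["time_s"],env.close_job())
E
```

```text
the job is handed in; nothing more can be done
29.45 None
```

I loaded the block warmer and handed the job in at 29.45 s of the 104 s allowed. The blue and pink vials stand in the two narrow wells, the small brown bottle in the medium well and the large brown bottle in the widest.

**Last checks:** The final top and side pictures showed all four upright inside their own wells. The gripper was clear of them, at about (0.40, 0.06, 0.25) m. In the side view, all four caps were within about 1.5 px of where a fully seated bottle or vial should appear.

**Disagreement:** In the top view, the large and small bottle caps were within about 2 px. The two vial caps read about 3 px to one side. I put this down to the cameras, which had differed by 2–4 mm on y throughout, so I did not correct it.

**Bystanders:** The lens blower, the case and the look-alikes looked unmoved in the side view, though I did not re-measure them. In the final top view the arm hid the case and the purple and turquoise look-alikes. I read no wrist force above about 9 N at the end of any move.

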